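# Weigh the long bolt from the parts carousel

### The arm

A 6-joint arm with a two-finger parallel gripper is mounted at the origin on the work surface. World frame = base frame: x ahead of the robot, y to its left, z up, the work surface at z = 0. Lengths are in m, angles in degrees, forces in N, time in s.
With the tool pointing down it reaches from about 0.275 to 1 m from the base axis. Payload 8.4 kg.
Tool frame: the origin (TCP) lies on the mounting face of the last link; the fingertips stand 173 mm ahead of it and the grasp point (between the pads) lies 155 mm ahead of it (finger_overhang is the distance from the TCP to the fingertips, in m); z points along the fingers, y is the line along which they close (so a half turn about z gives the same grasp; the last joint's range is limited). The gripper opens to 85 mm and grips with 20 to 120 N. Pads are 22 mm wide; open, the fingers measure 114 mm over their backs; the gripper's body (76 mm by 85 mm) begins 54 mm behind the grasp point. The pads swing forward as they close: fully open they stand 13 mm farther back than shut.
Start: joints at [68.56, 20.225, 93.587, -0, 66.188, -0.138], TCP at [0.227, 0.582, 0.405] pointing down, gripper open.
Joint ranges: [-150.9, 150.9], [-52.94, 120.26], [3.33, 152.33], [-74.26, 254.26], [0, 154.13], [-172.89, 172.89]. Speed limits (degrees/s): [127.2, 127.2, 159.86, 180, 180, 180].

### API

Orientations are given as a 3x3 rotation matrix whose columns are the frame's x, y, z axes.
In Python, from cell import sense, read_camera, finish_job, finger_overhang gives the robot as it stands.
- The arm moves only by the shell command python3 -m handwheel 'ROWS' [FORCE]. ROWS is a JSON object of lists of equal length, an entry for each row: "hand": the opening, from -1 (shut) to 1 (fully open); "linear": the shift along the tool's x, y, z each as a share of 800 mm, from -1 to 1, a list of three; "turn": the turn, a rotation vector about the tool's x, y, z each as a share of 45 degrees, from -1 to 1, a list of three. A call has exactly 10 rows; each row shifts and turns the commanded pose from where the row before left it, along the tool's axes as they then stand; what a row does not reach is not made up. A row lasts 1/10 s, in which the tool goes at most 50 mm and 8.59 degrees, less where a joint would pass 70% of its speed; a pose out of reach is approached as far as the arm can. A call with a number of a shift or a turn outside -1 to 1 is refused whole. A call with a gripper value outside its range is refused whole. The fingers move at their own pace and stop on an object; FORCE is the grip in N (left out, the last holds). Time passes only in rows, so rows that do not move let the fingers close, or fill a call up. It gives the time, the measured TCP pose, the force, the opening and the grip force at its end, in the units of the state.
- sense(): the state, without advancing time (a new reading comes with each control period).
- read_camera(name): name is "scene" or "top"; returns a dict with "image" (420x560x3 uint8, blue, green, red), "range_z" (420x560 float32, m along the optical axis (not along the pixel's ray), 0 where there is no reading), "K" (3x3 intrinsics, pixels), "R" (3x3) and "t" (3): a world point X has camera coordinates R X + t. Camera axes: x right, y down, z forward; pixel columns grow to the right and rows downward; lengths in m; the calibration is good to about 2 mm. A picture is of the moment at which its call begins.
- finish_job(): hands the job in; it is judged then, once.
The state is a dict: "clock": time; "joint_pos": joint angles; "dq": joint speeds; "joint_torque": joint torques, N m; "position": TCP position; "tcp_rot": TCP orientation; "contact_force": force on the tool from outside, world axes, zero at the start; "wrist_torque": the same for the moment, N m; "opening": opening from 0.0 (shut) to 1.0 (fully open); "gripper_force": force on a finger pad.
Only numpy, scipy, OpenCV 4.12 (cv2) and the standard library are available. Lean on these libraries where they do the work, as an engineer would, in place of code of your own. Each camera call takes 0.05 s, during which the arm holds its last target. There are 200 camera calls.

### The job

Get the bench scale ready: press its round power key right down and let it up, then do the same with its long zero key, leaving the small square key between them alone. Then turn the parts carousel smoothly by its crank until the long hex-headed bolt stands in the middle of the notch in the wire guard, lift it out there and stand it gently on its head near the middle of the scale's pan, without overloading the pan. Leave the other parts standing in their pockets and the mug, tape measure and glue bottle where they are.

Things in the scene. Friction and masses are not known exactly. Their poses are not given: they have to be found in the camera images.
- guard: Fixed steel wire guard over the carousel. Origin: on the bench, on the carousel's axis; z up; -x is its front. Plywood base 310 x 310 x 10 mm; flat grid 310 x 310 mm of 5 mm wires with 23 mm gaps, 130 to 135 mm above the bench, on 10 mm rods at its corners (146 mm out in x and y). Notch in its front: 140 mm wide (y = -70 to 70 mm), x = -155 to -45 mm. Parts below lift out only through the notch.
- notch (a point): The middle of the notch, at x = -105 mm, y = 0 in the guard's frame, at the height of the pocket floors (30 mm above the bench). Axes as the guard's.
- carousel: Black turntable, radius 148 mm, turns either way about its vertical axis (friction 0.06 N m, plus 0.08 per rad/s; stays where left). Origin on the bench at the guard's origin; axes turn with it. Six sector pockets at 0, 60, 120.. degrees from its -x axis, parts about 105 mm out; floor 30, 3 mm dividers to 55, rim to 45 mm above the bench. Above the grid, along -x, the crank arm: 18 mm wide, top at 150 mm.
- crank_pin (a point): Centre of the top of the crank's upright round wooden pin: 16 mm diameter, 45 mm high (150 to 195 mm above the bench), 50 mm from the carousel's axis. Moves with the carousel. Carrying the pin round the axis turns the carousel by the same angle; it may turn within the grip. Start, turn and stop smoothly: jerks tip the parts over.
- long_bolt: The wanted part: steel bolt standing on its hexagonal head in one of the pockets, loose, about 0.2 to 0.35 kg. Head 32 mm across the flats, 37 mm across corners, 13 mm high; round shank 20 mm diameter above it; 90 mm high in all. Origin: centre of the head's underside; z up along the shank.
- short_bolt: Bystander in a pocket: the same kind of hex bolt but 53 mm high in all. Origin at its underside.
- flange_pin: Bystander in a pocket: steel pin 20 mm diameter on a round flange of 46 mm diameter, 8 mm thick; 70 mm high in all. Origin at its underside.
- coupler: Bystander in a pocket: steel hexagonal bar 32 mm across the flats, 55 mm high. Origin at its underside.
- bush: Bystander in a pocket: plain round steel cylinder 36 mm diameter, 65 mm high. Origin at its underside.
- knob_wood: Bystander in a pocket: turned wooden drawer knob, 42 mm diameter at its foot, 40 mm high. Origin at its underside. It stands in the pocket on the carousel's -x axis, the one by the crank.
- scale: White bench scale, fixed: housing 240 mm (x) by 220 mm (y), top 45 mm above the bench. Origin: on the bench under its middle; z up; -x is its front. Three grey keys in a row at x = -88 mm, tops 54 mm above the bench: round at y = +70 mm, small square at y = 0, long at y = -70 mm; round steel pan behind them centred at x = +38 mm.
- key_power_top (a point): Top centre of the round power key, 28 mm diameter, standing 9 mm proud; moves with it.
- key_zero_top (a point): Top centre of the long zero key, 18 mm (x) by 40 mm (y), standing 9 mm proud; moves with it.
- key_units_top (a point): Top centre of the small square units key, 12 mm wide, standing 9 mm proud; not to be pressed.
- key_power (a joint): Travel of the power key, m: 0 up, 0.005 right down. Springs back; takes about 4 N to go right down; counts as pressed from 0.0035.
- key_zero (a joint): Travel of the zero key, as for the power key.
- key_units (a joint): Travel of the units key, as for the power key.
- pan_top (a point): Centre of the top of the scale's round steel pan, 75 mm radius, 6 mm thick, top 70 mm above the bench when empty; sinks with the pan.
- pan (a joint): How far the pan has sunk, m: 0 empty, about 1 mm for each newton; the bolt sinks it 2 to 3 mm. Overloaded beyond 0.010; stop at 0.012.
- mug: White mug, 80 mm diameter, 95 mm high, with a handle, to the robot's left; bystander. Origin under its middle.
- tape_measure: Yellow tape measure, 68 x 40 mm, 60 mm high, between the robot and the rest; bystander. Origin under its middle.
- glue: Green glue bottle, 60 mm diameter, 170 mm high, to the robot's right; bystander. Origin under its middle.
Mind the look-alikes: they are no part of the job. Leave any brown or green look-alike of the long_bolt alone.

How it is judged:
By the outcome, as a careful person would: the job done as asked, in the order asked, and still so for the second after the job is handed in, with the robot touching nothing.
It also fails if it takes over 72 s, if anything falls off the work surface, if the arm or the gripper's body presses on something with over 40 N, if the wrist force passes 120 N, or if a joint passes its speed limit or range.

## Working session

There is one attempt and no reset: what is moved stays moved. The work goes in short steps, Python scripts to look and compute and a shell command to move; the robot and the scene stay as the last step left them, time stands still between calls to the robot, and variables do not carry over. Pictures are saved under pics/ and viewed, at most 10 in all, crops included, and the job is handed in when it is done.

```bash
mkdir -p pics
python3 - <<'E'
from cell import *
import cv2,numpy as np
for n in("scene","top"):
    c=read_camera(n);cv2.imwrite(f"pics/{n}0.png",c["image"]);np.savez(f"{n}0.npz",**c)
    print(n,c["K"].round(1).tolist(),c["R"].round(3).tolist(),c["t"].round(3).tolist())
s=sense();print({k:np.round(v,3).tolist() for k,v in s.items()},finger_overhang)
E
```

```text
scene [[487.0, 0.0, 280.7], [0.0, 487.0, 200.8], [0.0, 0.0, 1.0]] [[0.657, 0.753, -0.021], [0.404, -0.376, -0.834], [-0.636, 0.539, -0.552]] [-0.323, -0.097, 1.781]
top [[421.6, 0.0, 284.6], [0.0, 421.6, 204.8], [0.0, 0.0, 1.0]] [[-0.003, -1.0, 0.006], [-0.995, 0.002, -0.098], [0.098, -0.006, -0.995]] [-0.011, 0.509, 1.562]
{'clock': 0.1, 'joint_pos': [68.56, 20.26, 93.627, 0.0, 66.188, -0.136], 'dq': [0.119, -0.067, -0.167, 0.019, 0.159, -0.103], 'joint_torque': [0.001, -60.636, -34.282, 0.0, 0.004, -0.0], 'position': [0.227, 0.582, 0.404], 'tcp_rot': [[-0.932, 0.363, -0.0], [0.363, 0.932, -0.001], [0.0, -0.001, -1.0]], 'contact_force': [-0.16, 1.273, 0.559], 'wrist_torque': [-0.039, -0.02, 0.065], 'gripper_force': 0.0, 'opening': 1.002} 0.1734
```

View pics/scene0.png

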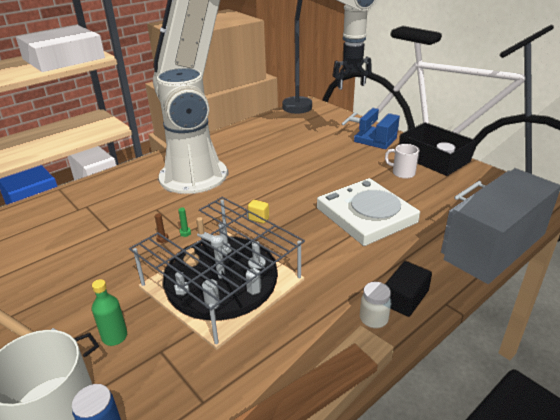

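View pics/top0.png

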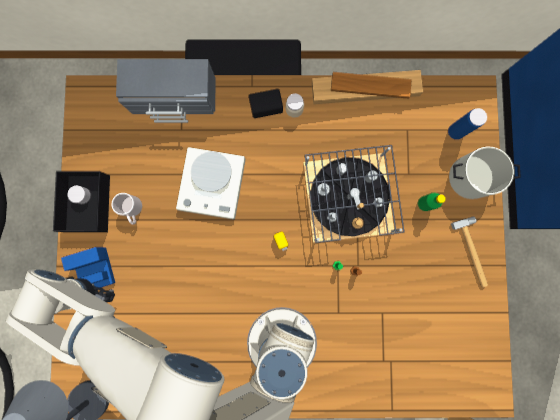

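Scene: the scale is at about (367,207) and the guard and carousel at (220,270). In the top view the scale is at (210,183), with the round key at (187,203), units at (206,207) and the long key at (223,209). The guard is at (353,195), with the crank near (355,195) and brown and green look-alikes at (355,270) and (338,265). Next I'll zoom in.

```bash
cat > h.py <<'E'
import numpy as np,cv2
def w(c,u,v,z=None):
    K,R,t=c["K"],c["R"],c["t"]; r=np.linalg.inv(K)@[u,v,1]
    C=-R.T@t; d=R.T@r
    if z is None: return C+d*c["range_z"][int(round(v)),int(round(u))]
    return C+d*(z-C[2])/d[2]
def px(c,X):
    p=c["K"]@(c["R"]@np.asarray(X)+c["t"]); return p[:2]/p[2]
E
python3 - <<'E'
from h import *
c=np.load("top0.npz");i=c["image"]
a=cv2.resize(i[140:260,295:415],(580,580),interpolation=cv2.INTER_CUBIC)
cv2.imwrite("pics/c1.png",a)
s=np.load("scene0.npz")["image"]
b=cv2.resize(s[190:345,125:310],(740,620)[:2],interpolation=cv2.INTER_CUBIC)[:600]
cv2.imwrite("pics/c2.png",b)
# heights map of the scale
H=np.array([[w(c,u,v)for u in range(170,250)]for v in range(140,225)])
z=H[...,2]; x,y=H[...,0],H[...,1]
for lo,hi in((.035,.05),(.05,.058),(.062,.08)):
    m=((z>lo)&(z<hi)).astype(np.uint8)
    n,l,st,ce=cv2.connectedComponentsWithStats(m)
    for k in range(1,n):
        if st[k,4]>8:
            q=H[l==k]; print(lo,st[k,4],ce[k]+[170,140],q.mean(0).round(3))
            if st[k,4]>300: print(cv2.minAreaRect(q[:,:2].astype(np.float32)))
E
```

```text
0.035 2200 [209.96590909 187.76772727] [0.572 0.266 0.044]
((0.5940818786621094, 0.266928106546402), (0.2209354043006897, 0.24028253555297852), 80.39593505859375)
0.05 41 [186.24390244 201.85365854] [0.518 0.351 0.054]
0.05 38 [223.86842105 208.02631579] [0.495 0.212 0.053]
0.062 1256 [210.52070064 170.82802548] [0.631 0.26  0.069]
((0.6329858899116516, 0.2605568766593933), (0.1451139599084854, 0.14691278338432312), 89.9587173461914)
```

View pics/c1.png

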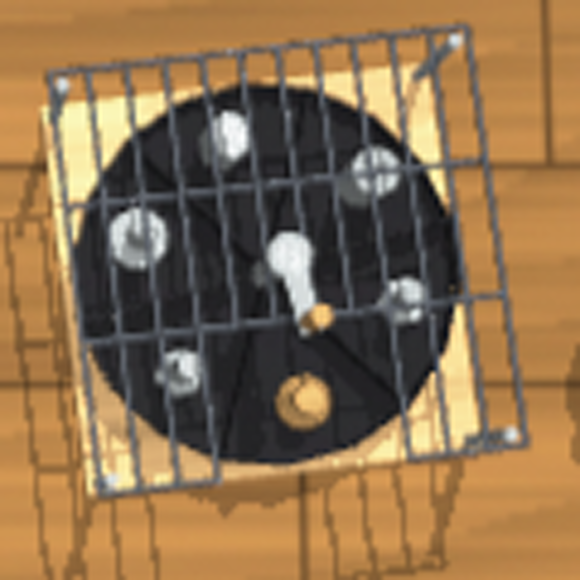

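View pics/c2.png

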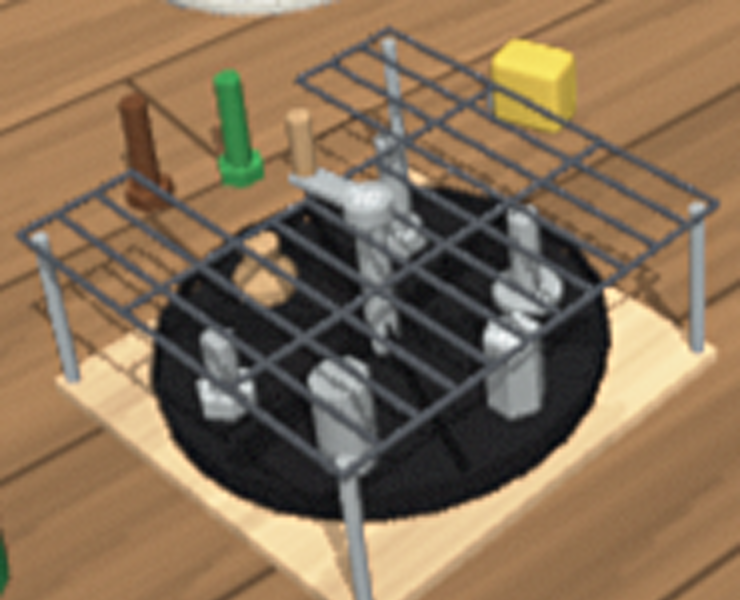

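The close-ups show the crank axis at top px (355,192) and the pin at (361,205). The long bolt is the tall hex one at crop (180,370), which is px (332,216.5), one pocket to the left of the knob pocket. The coupler, bush, flange pin and short bolt fill the others.

Run:
```python
from h import *
c=np.load("top0.npz");s=np.load("scene0.npz")
f=lambda u,v:(295+(u+.5)/4.8333-.5,140+(v+.5)/4.8333-.5)
P=[w(c,*f(*q),.137)for q in((62,85),(455,40),(510,435),(110,482))]
P=np.array(P);print(P.round(3)); G=P.mean(0);print("G",G.round(4), [np.linalg.norm(P[i]-P[i-1]).round(3) for i in range(4)])
e=(P[0]-P[1])+(P[3]-P[2]); g=(P[1]-P[2])+(P[0]-P[3]); print("yaw from y edge",np.degrees(np.arctan2(-e[0],e[1])),"x edge",np.degrees(np.arctan2(g[1],g[0])))
pin=w(c,*f(321,315),.195);print("pin",pin.round(4), "depth",w(c,*f(321,316)).round(3))
d=pin-G;print("pin r",np.hypot(*d[:2]),"ang of -x:",np.degrees(np.arctan2(d[1],d[0])))
b=w(c,*f(182,366),.12);print("bolt top",b.round(4),"depths",[w(c,*f(*q)).round(3).tolist() for q in((175,365),(180,368),(186,372))])
d=b-G;print("bolt r",np.hypot(*d[:2]),"ang",np.degrees(np.arctan2(d[1],d[0])))
# scene check: pin top at crop (300,115), bolt top ~ (385,150)
for nm,q,z in(("pin",(300,114),.195),("bolt",(386,150),.12)):
    u,v=125+q[0]/4,190+q[1]/4; print(nm,"scene",w(s,u,v,z).round(4))
for z in(.185,.2): pass
```

```text
[[ 0.667 -0.093  0.137]
 [ 0.7   -0.382  0.137]
 [ 0.41  -0.414  0.137]
 [ 0.377 -0.125  0.137]]
G [ 0.5388 -0.2536  0.137 ] [np.float64(0.292), np.float64(0.291), np.float64(0.292), np.float64(0.291)]
yaw from y edge 6.520816034295677 x edge 6.293595182664473
pin [ 0.4919 -0.2685  0.195 ] depth [ 0.491 -0.268  0.197]
pin r 0.049216877896945704 ang of -x: -162.40928437109937
bolt top [ 0.462  -0.1802  0.12  ] depths [[0.464, -0.177, 0.103], [0.461, -0.179, 0.119], [0.457, -0.183, 0.124]]
bolt r 0.10625624001201228 ang 136.27125348789264
pin scene [ 0.5002 -0.2683  0.195 ]
bolt scene [ 0.4799 -0.1969  0.12  ]
```

```bash
cat > st.py <<'E'
from cell import sense
import numpy as np
import sys
s=sense();p=s["position"];R=np.array(s["tcp_rot"])
print("t",s["clock"],"p",np.round(p,4),"F",np.round(s["contact_force"],1),"op",round(s["opening"],3),"gf",round(s["gripper_force"],1),"xang",np.degrees(np.arctan2(R[1,0],R[0,0])).round(2),"z",R[:,2].round(3),"j6",round(s["joint_pos"][5],1))
if len(sys.argv)>3: print("shares",(R.T@(np.array(sys.argv[1:4],float)-p)/.8).round(4))
E
python3 -m handwheel '{"hand":[-1,-1,-1,-1,-1,-1,-1,-1,-1,-1],"linear":[[0,0,0],[0,0,0],[0,0,0],[-0.042,-0.033,0.019],[-0.042,-0.033,0.019],[-0.042,-0.033,0.019],[-0.042,-0.033,0.019],[-0.042,-0.033,0.019],[-0.042,-0.033,0.019],[-0.042,-0.033,0.019]],"turn":[[0,0,-0.158],[0,0,-0.158],[0,0,-0.158],[0,0,0],[0,0,0],[0,0,0],[0,0,0],[0,0,0],[0,0,0],[0,0,0]]}' 20
python3 st.py .5185 .3505 .24
```

```text
clock: 1.1
position: [0.4634, 0.3963, 0.2975]
tcp_rot: [[-1.0, -0.001, -0.0], [-0.001, 1.0, -0.0], [0.0, -0.0, -1.0]]
contact_force: [-0.4, -0.0, -0.6]
opening: -0.001
gripper_force: 0.0
t 1.1 p [0.4634 0.3963 0.2975] F [-0.4 -0.  -0.6] op -0.001 gf 0.0 xang -179.97 z [-0. -0. -1.] j6 -49.6
shares [-0.0688 -0.0573  0.0718]
```

```bash
python3 -m handwheel '{"hand":[-1,-1,-1,-1,-1,-1,-1,-1,-1,-1],"linear":[[-0.023,-0.019,0],[-0.023,-0.019,0.01],[-0.023,-0.019,0.015],[0,0,0.015],[0,0,0.015],[0,0,0.01],[0,0,0.006],[0,0,0],[0,0,0],[0,0,0]],"turn":[[0,0,0],[0,0,0],[0,0,0],[0,0,0],[0,0,0],[0,0,0],[0,0,0],[0,0,0],[0,0,0],[0,0,0]]}'
python3 st.py .5185 .3505 .2224
```

```text
clock: 2.1
position: [0.5176, 0.3524, 0.2421]
tcp_rot: [[-1.0, -0.001, 0.001], [-0.001, 1.0, 0.001], [-0.001, 0.001, -1.0]]
contact_force: [-0.3, 0.0, 0.5]
opening: -0.001
gripper_force: 0.0
t 2.1 p [0.5176 0.3524 0.2421] F [-0.3  0.   0.5] op -0.001 gf 0.0 xang -179.95 z [ 0.001  0.001 -1.   ] j6 -55.9
shares [-0.0011 -0.0024  0.0246]
```

```bash
python3 -m handwheel '{"hand":[-1,-1,-1,-1,-1,-1,-1,-1,-1,-1],"linear":[[-0.001,-0.002,0.008],[0,0,0.006],[0,0,0.002],[0,0,0.002],[0,0,0.002],[0,0,0.002],[0,0,0.002],[0,0,0.001],[0,0,0],[0,0,0]],"turn":[[0,0,0],[0,0,0],[0,0,0],[0,0,0],[0,0,0],[0,0,0],[0,0,0],[0,0,0],[0,0,0],[0,0,0]]}'
python3 st.py .5185 .3505 .2224
```

```text
clock: 3.1
position: [0.5183, 0.3504, 0.2224]
tcp_rot: [[-1.0, -0.0, -0.0], [-0.0, 1.0, -0.0], [0.0, -0.0, -1.0]]
contact_force: [-4.5, -3.3, 12.5]
opening: 0.0
gripper_force: 5.9
t 3.1 p [0.5183 0.3504 0.2224] F [-4.5 -3.3 12.5] op 0.0 gf 5.9 xang -179.97 z [-0. -0. -1.] j6 -56.1
shares [-0.0003  0.0002 -0.    ]
```

```bash
python3 -m handwheel '{"hand":[-1,-1,-1,-1,-1,-1,-1,-1,-1,-1],"linear":[[0,0,-0.01],[0,0,-0.02],[0,0,-0.02],[0.006,-0.035,0],[0.006,-0.035,0],[0.006,-0.035,0],[0.006,-0.035,0],[0.004,-0.033,0],[0,0,0.015],[0,0,0.01]],"turn":[[0,0,0],[0,0,0],[0,0,0],[0,0,0],[0,0,0],[0,0,0],[0,0,0],[0,0,0],[0,0,0],[0,0,0]]}'
python3 st.py .4958 .2122 .2224
```

```text
clock: 4.1
position: [0.4965, 0.2119, 0.2419]
tcp_rot: [[-1.0, 0.001, 0.002], [0.001, 1.0, 0.001], [-0.002, 0.001, -1.0]]
contact_force: [0.6, 0.4, -0.0]
opening: -0.001
gripper_force: 0.0
t 4.1 p [0.4965 0.2119 0.2419] F [ 0.6  0.4 -0. ] op -0.001 gf 0.0 xang 179.95 z [ 0.002  0.001 -1.   ] j6 -67.0
shares [0.0009 0.0003 0.0244]
```

```bash
python3 -m handwheel '{"hand":[-1,-1,-1,-1,-1,-1,-1,-1,-1,-1],"linear":[[0.001,0,0.008],[0,0,0.006],[0,0,0.002],[0,0,0.002],[0,0,0.002],[0,0,0.002],[0,0,0.002],[0,0,0.001],[0,0,0],[0,0,0]],"turn":[[0,0,0],[0,0,0],[0,0,0],[0,0,0],[0,0,0],[0,0,0],[0,0,0],[0,0,0],[0,0,0],[0,0,0]]}'
python3 st.py .4919 -.2685 .40
```

```text
clock: 5.1
position: [0.4953, 0.2123, 0.2223]
tcp_rot: [[-1.0, -0.0, 0.0], [-0.0, 1.0, 0.001], [-0.0, 0.001, -1.0]]
contact_force: [-4.7, 0.6, 11.6]
opening: -0.0
gripper_force: 6.1
t 5.1 p [0.4953 0.2123 0.2223] F [-4.7  0.6 11.6] op -0.0 gf 6.1 xang -179.99 z [ 0.     0.001 -1.   ] j6 -67.0
shares [ 0.0043 -0.6008 -0.2224]
```

```bash
python3 -m handwheel '{"hand":[-1,-1,-1,-1,0,0.4,0.4,0.4,0.4,0.4],"linear":[[0,0,-0.012],[0,0,-0.055],[0,0,-0.055],[0,0,-0.055],[0,-0.025,-0.045],[0,-0.055,0],[0,-0.055,0],[0,-0.055,0],[0,-0.055,0],[0,-0.055,0]],"turn":[[0,0,0],[0,0,0],[0,0,0],[0,0,0],[0,0,0],[0,0,0],[0,0,0],[0,0,0],[0,0,0],[0,0,0]]}'
python3 -m handwheel '{"hand":[0.4,0.4,0.4,0.4,0.4,0.4,0.4,0.4,0.4,0.4],"linear":[[0,-0.055,0],[0,-0.055,0],[0,-0.055,0],[0,-0.055,0],[0.004,-0.05,0],[0,-0.03,0],[0,0,0],[0,0,0],[0,0,0],[0,0,0]],"turn":[[0,0,0],[0,0,0],[0,0,0],[0,0,0],[0,0,0],[0,0,0],[0,0,0],[0,0,0],[0,0,0],[0,0,0]]}'
python3 st.py .4919 -.2685 .337
python3 - <<'E'
from cell import *
import cv2
c=read_camera("scene");cv2.imwrite("pics/s2.png",cv2.resize(c["image"][130:330,110:350],(720,600)))
E
```

```text
clock: 6.1
position: [0.4949, -0.0298, 0.3995]
tcp_rot: [[-1.0, -0.001, 0.001], [-0.001, 1.0, -0.0], [-0.001, -0.0, -1.0]]
contact_force: [0.1, -0.4, 0.0]
opening: 0.696
gripper_force: 0.0
clock: 7.1
position: [0.4923, -0.2669, 0.3992]
tcp_rot: [[-1.0, -0.002, -0.0], [-0.002, 1.0, 0.0], [0.0, 0.0, -1.0]]
contact_force: [-0.8, -0.6, -0.2]
opening: 0.697
gripper_force: 0.0
t 7.1 p [ 0.4923 -0.2669  0.3992] F [-0.8 -0.6 -0.2] op 0.697 gf 0.0 xang -179.9 z [-0.  0. -1.] j6 -118.7
shares [ 0.0005 -0.002   0.0777]
```

View pics/s2.png

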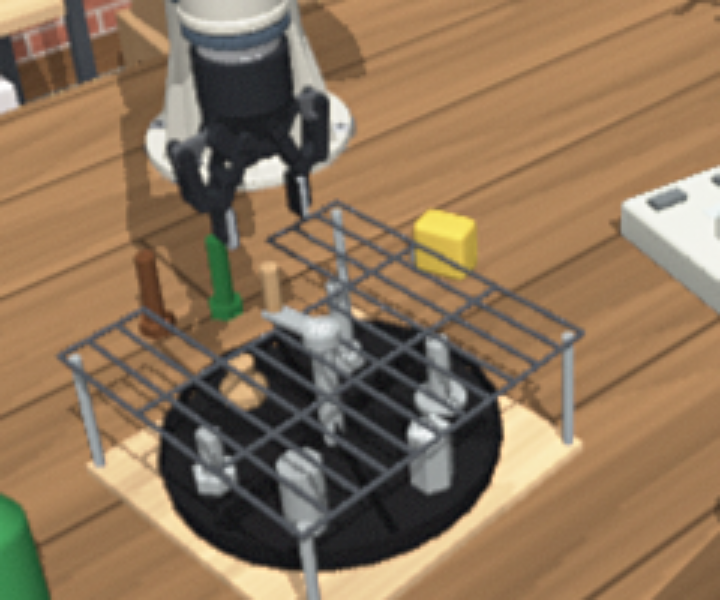

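The fingers straddle the pin: the midpoint between the tips is at px (266,225), directly above the pin at (270,280).

```bash
python3 -m handwheel '{"hand":[0.4,0.4,0.4,0.4,0.4,0.4,0.4,0.4,0.4,0.4],"linear":[[0,-0.002,0.015],[0,0,0.015],[0,0,0.015],[0,0,0.015],[0,0,0.01],[0,0,0.007],[0,0,0],[0,0,0],[0,0,0],[0,0,0]],"turn":[[0,0,0],[0,0,0],[0,0,0],[0,0,0],[0,0,0],[0,0,0],[0,0,0],[0,0,0],[0,0,0],[0,0,0]]}'
python3 -m handwheel '{"hand":[0.2,0.0,-0.15,-0.3,-0.4,-0.5,-0.6,-0.7,-0.8,-1],"linear":[[0,0,0],[0,0,0],[0,0,0],[0,0,0],[0,0,0],[0,0,0],[0,0,0],[0,0,0],[0,0,0],[0,0,0]],"turn":[[0,0,0],[0,0,0],[0,0,0],[0,0,0],[0,0,0],[0,0,0],[0,0,0],[0,0,0],[0,0,0],[0,0,0]]}' 20
python3 st.py
python3 - <<'E'
from cell import sense
import numpy as np
G=np.array([.5388,-.2536]);p=np.array(sense()["position"])[:2]
d=p-G;print(np.hypot(*d),np.degrees(np.arctan2(*d[::-1]))%360)
# arc 50deg in 30 rows, smooth
s=np.linspace(0,1,31);s=s**3*(10-15*s+6*s*s)
a=np.radians(197.6+50*s);q=.05*np.c_[np.cos(a),np.sin(a)]
D=np.diff(q,axis=0)*[-1,1]/.8
for k in range(30):print(f"[{D[k,0]:.4f},{D[k,1]:.4f},0]",end=",\n" if k%10==9 else",")
E
```

```text
clock: 8.15
position: [0.4924, -0.2697, 0.338]
tcp_rot: [[-1.0, -0.0, 0.001], [-0.0, 1.0, -0.0], [-0.001, -0.0, -1.0]]
contact_force: [0.5, 0.2, -0.1]
opening: 0.697
gripper_force: 0.0
clock: 9.15
position: [0.4923, -0.2694, 0.3375]
tcp_rot: [[-1.0, -0.0, 0.0], [-0.0, 1.0, 0.0], [-0.0, 0.0, -1.0]]
contact_force: [0.9, 2.0, 1.9]
opening: 0.181
gripper_force: 20.2
t 9.15 p [ 0.4923 -0.2694  0.3375] F [0.9 2.  1.9] op 0.181 gf 20.2 xang -179.97 z [ 0.  0. -1.] j6 -118.9
0.04909575435465942 198.809714486188
[-0.0000,-0.0000,0],[-0.0000,-0.0001,0],[-0.0001,-0.0003,0],[-0.0002,-0.0006,0],[-0.0003,-0.0008,0],[-0.0004,-0.0011,0],[-0.0006,-0.0015,0],[-0.0007,-0.0018,0],[-0.0009,-0.0020,0],[-0.0012,-0.0023,0],
[-0.0014,-0.0025,0],[-0.0016,-0.0026,0],[-0.0018,-0.0026,0],[-0.0021,-0.0026,0],[-0.0022,-0.0026,0],[-0.0024,-0.0024,0],[-0.0025,-0.0023,0],[-0.0025,-0.0021,0],[-0.0024,-0.0018,0],[-0.0023,-0.0016,0],
[-0.0022,-0.0013,0],[-0.0020,-0.0011,0],[-0.0017,-0.0009,0],[-0.0014,-0.0007,0],[-0.0011,-0.0005,0],[-0.0008,-0.0004,0],[-0.0005,-0.0002,0],[-0.0003,-0.0001,0],[-0.0001,-0.0000,0],[-0.0000,-0.0000,0],
```

```bash
T='"turn":0'; python3 -m handwheel '{"hand":[-1,-1,-1,-1,-1,-1,-1,-1,-1,-1],"linear":[[0,0,0],[0,-0.0001,0],[-0.0001,-0.0003,0],[-0.0002,-0.0006,0],[-0.0003,-0.0008,0],[-0.0004,-0.0011,0],[-0.0006,-0.0015,0],[-0.0007,-0.0018,0],[-0.0009,-0.002,0],[-0.0012,-0.0023,0]],"turn":[[0,0,0],[0,0,0],[0,0,0],[0,0,0],[0,0,0],[0,0,0],[0,0,0],[0,0,0],[0,0,0],[0,0,0]]}'
python3 -m handwheel '{"hand":[-1,-1,-1,-1,-1,-1,-1,-1,-1,-1],"linear":[[-0.0014,-0.0025,0],[-0.0016,-0.0026,0],[-0.0018,-0.0026,0],[-0.0021,-0.0026,0],[-0.0022,-0.0026,0],[-0.0024,-0.0024,0],[-0.0025,-0.0023,0],[-0.0025,-0.0021,0],[-0.0024,-0.0018,0],[-0.0023,-0.0016,0]],"turn":[[0,0,0],[0,0,0],[0,0,0],[0,0,0],[0,0,0],[0,0,0],[0,0,0],[0,0,0],[0,0,0],[0,0,0]]}'
python3 -m handwheel '{"hand":[-1,-1,-1,-1,-1,-1,-1,-1,-1,-1],"linear":[[-0.0022,-0.0013,0],[-0.002,-0.0011,0],[-0.0017,-0.0009,0],[-0.0014,-0.0007,0],[-0.0011,-0.0005,0],[-0.0008,-0.0004,0],[-0.0005,-0.0002,0],[-0.0003,-0.0001,0],[-0.0001,0,0],[0,0,0]],"turn":[[0,0,0],[0,0,0],[0,0,0],[0,0,0],[0,0,0],[0,0,0],[0,0,0],[0,0,0],[0,0,0],[0,0,0]]}'
python3 st.py
python3 - <<'E'
from cell import *
import cv2,numpy as np
for n in("scene","top"):
    c=read_camera(n);np.savez(n+"1.npz",**c)
a=np.load("scene1.npz")["image"][170:330,120:310];b=np.load("top1.npz")["image"][130:280,285:435]
cv2.imwrite("pics/s3.png",np.hstack([cv2.resize(a,(400,400)),cv2.resize(b,(400,400),interpolation=cv2.INTER_CUBIC)]))
E
```

```text
clock: 10.15
position: [0.4952, -0.2777, 0.3374]
tcp_rot: [[-1.0, -0.001, -0.002], [-0.001, 1.0, 0.001], [0.002, 0.001, -1.0]]
contact_force: [-5.0, 4.5, 5.3]
opening: 0.18
gripper_force: 20.7
clock: 11.15
position: [0.5121, -0.2962, 0.3371]
tcp_rot: [[-1.0, -0.001, -0.002], [-0.001, 1.0, 0.001], [0.002, 0.001, -1.0]]
contact_force: [-5.0, 5.6, 5.4]
opening: 0.178
gripper_force: 20.8
clock: 12.15
position: [0.5203, -0.3005, 0.3371]
tcp_rot: [[-1.0, -0.001, -0.002], [-0.001, 1.0, 0.001], [0.002, 0.001, -1.0]]
contact_force: [-3.0, 4.2, 0.7]
opening: 0.177
gripper_force: 20.5
t 12.15 p [ 0.5203 -0.3005  0.3371] F [-3.   4.2  0.7] op 0.177 gf 20.5 xang -179.96 z [-0.002  0.001 -1.   ] j6 -120.2
```

View pics/s3.png

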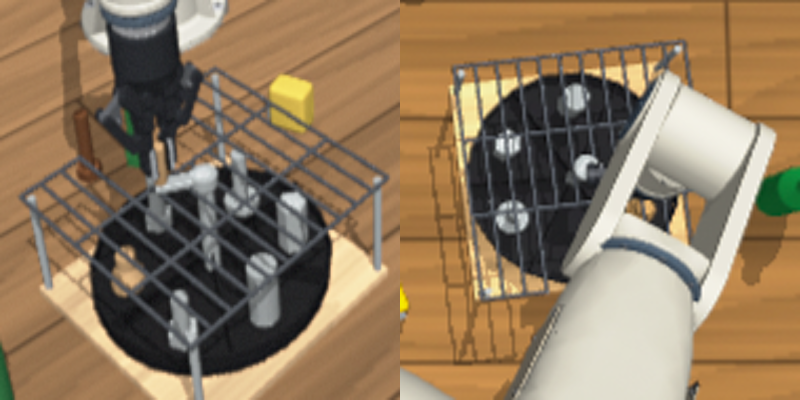

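```bash
python3 -m handwheel '{"hand":[-0.5,-0.4,-0.3,-0.1,0.1,0.3,0.4,0.4,0.4,0.4],"linear":[[0,0,0],[0,0,0],[0,0,0],[0,0,0],[0,0,0],[0,0,0],[0,0,-0.01],[0,0,-0.03],[0,0,-0.04],[0,0,-0.04]],"turn":[[0,0,0],[0,0,0],[0,0,0],[0,0,0],[0,0,0],[0,0,0],[0,0,0],[0,0,0],[0,0,0],[0,0,0]]}'
python3 -m handwheel '{"hand":[0.4,0.4,0.4,0.4,0.4,0.4,0.4,0.4,0.4,0.4],"linear":[[0.01,0.03,0],[0.01,0.055,0],[0.01,0.055,0],[0.01,0.055,0],[0.01,0.055,0],[0.01,0.055,0],[0.01,0.055,0],[0,0.03,0],[0,0,0],[0,0,0]],"turn":[[0,0,0],[0,0,0],[0,0,0],[0,0,0],[0,0,0],[0,0,0],[0,0,0],[0,0,0],[0,0,0],[0,0,0]]}'
python3 st.py
python3 - <<'E'
from cell import *
import cv2,numpy as np
for n in("scene","top"):
    c=read_camera(n);np.savez(n+"2.npz",**c)
a=np.load("scene2.npz")["image"][170:330,120:310];b=np.load("top2.npz")["image"][140:260,295:415]
cv2.imwrite("pics/s4.png",np.hstack([cv2.resize(a,(360,360)),cv2.resize(b,(432,432),interpolation=cv2.INTER_CUBIC)[36:396]]))
E
```

```text
clock: 13.25
position: [0.5207, -0.3005, 0.4349]
tcp_rot: [[-1.0, -0.001, -0.0], [-0.001, 1.0, 0.0], [0.0, 0.0, -1.0]]
contact_force: [-0.3, -0.1, -0.1]
opening: 0.698
gripper_force: 0.0
clock: 14.25
position: [0.4647, 0.0116, 0.434]
tcp_rot: [[-1.0, -0.002, 0.001], [-0.002, 1.0, -0.0], [-0.001, -0.0, -1.0]]
contact_force: [-0.0, 0.0, -0.0]
opening: 0.699
gripper_force: 0.0
t 14.25 p [0.4647 0.0116 0.434 ] F [-0.  0. -0.] op 0.699 gf 0.0 xang -179.87 z [ 0.001 -0.    -1.   ] j6 -88.9
```

View pics/s4.png

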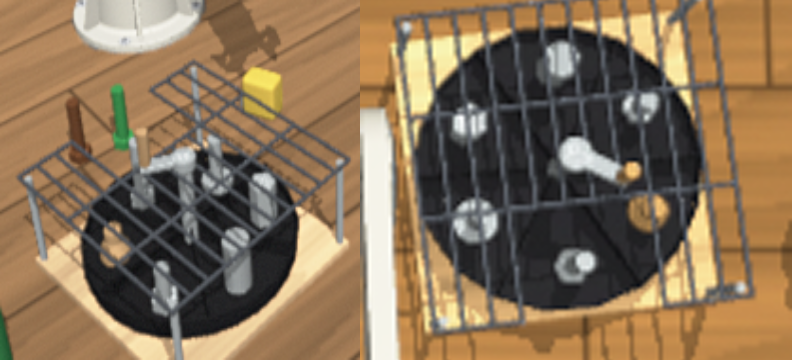

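The bolt stands in the notch opening, with its shank top at composite (585,260) and head at (572,268). All the other parts are still upright.

```bash
python3 - <<'E'
from h import *
c=np.load("top2.npz")
f=lambda u,v:(295+(u-360+.5)/3.6-.5,140+(v+36+.5)/3.6-.5)
b=w(c,*f(586,260),.12);h=w(c,*f(572,267),.043)
G=np.array([.5388,-.2536]);a=np.radians(6.4);Rg=np.array([[np.cos(a),np.sin(a)],[-np.sin(a),np.cos(a)]])
# refine: centroid of high points
H=np.array([w(c,u,v) for v in range(212,232) for u in range(347,368)])
m=(H[:,2]>.112)&(H[:,2]<.126); print(m.sum(),H[m].mean(0).round(4))
q=H[(H[:,2]>.038)&(H[:,2]<.05)];print(len(q),q.mean(0).round(4))
for p in(b,h,H[m].mean(0)):print(p.round(4),"guard frame",(Rg@(p[:2]-G)).round(4))
E
python3 st.py .434 -.2655 .434
```

```text
22 [ 0.4387 -0.2673  0.1201]
48 [ 0.4409 -0.2721  0.0436]
[ 0.4387 -0.2687  0.12  ] guard frame [-0.1012 -0.0038]
[ 0.4359 -0.2679  0.043 ] guard frame [-0.1038 -0.0027]
[ 0.4387 -0.2673  0.1201] guard frame [-0.101  -0.0025]
t 14.35 p [0.4648 0.0107 0.4338] F [-0.3  0.7  0. ] op 0.701 gf 0.0 xang -180.0 z [ 0. -0. -1.] j6 -88.9
shares [ 3.850e-02 -3.452e-01 -2.000e-04]
```

```bash
python3 -m handwheel '{"hand":[0.4,0.4,0.4,0.4,0.4,0.4,0.4,0.4,0.4,0.4],"linear":[[0.003,-0.03,0],[0.005,-0.05,0.01],[0.005,-0.05,0.01],[0.005,-0.05,0.01],[0.005,-0.05,0.01],[0.005,-0.05,0.01],[0.0055,-0.048,0],[0,-0.02,0],[0,0,0],[0,0,0]],"turn":[[0,0,0],[0,0,0],[0,0,0],[0,0,0],[0,0,0],[0,0,0],[0,0,0],[0,0,0],[0,0,-0.142],[0,0,0]]}'
python3 st.py .438 -.2675 .25
```

```text
clock: 15.35
position: [0.4376, -0.268, 0.3934]
tcp_rot: [[-0.994, -0.111, -0.0], [-0.111, 0.994, 0.0], [0.0, 0.0, -1.0]]
contact_force: [-0.3, 0.3, -0.1]
opening: 0.7
gripper_force: 0.0
t 15.35 p [ 0.4376 -0.268   0.3934] F [-0.3  0.3 -0.1] op 0.7 gf 0.0 xang -173.62 z [-0.  0. -1.] j6 -128.0
shares [-0.0006  0.0006  0.1792]
```

```bash
python3 -m handwheel '{"hand":[0.4,0.4,0.4,0.4,0.4,0.4,0.4,0.4,0.4,0.4],"linear":[[0,0,0.02],[0,0,0.03],[0,0,0.03],[0,0,0.03],[0,0,0.025],[0,0,0.02],[0,0,0.015],[0,0,0.009],[0,0,0],[0,0,0]],"turn":[[0,0,0],[0,0,0],[0,0,0],[0,0,0],[0,0,0],[0,0,0],[0,0,0],[0,0,0],[0,0,0],[0,0,0]]}'
python3 -m handwheel '{"hand":[0.2,0.0,-0.1,-0.2,-0.3,-0.35,-0.4,-0.45,-0.5,-0.55],"linear":[[0,0,0],[0,0,0],[0,0,0],[0,0,0],[0,0,0],[0,0,0],[0,0,0],[0,0,0],[0,0,0],[0,0,0]],"turn":[[0,0,0],[0,0,0],[0,0,0],[0,0,0],[0,0,0],[0,0,0],[0,0,0],[0,0,0],[0,0,0],[0,0,0]]}' 40
python3 st.py .438 -.2675 .25
```

```text
clock: 16.35
position: [0.4383, -0.2671, 0.2507]
tcp_rot: [[-0.994, -0.111, 0.0], [-0.111, 0.994, -0.0], [-0.0, -0.0, -1.0]]
contact_force: [-0.3, 0.3, -0.1]
opening: 0.7
gripper_force: 0.0
clock: 17.35
position: [0.4381, -0.2671, 0.2503]
tcp_rot: [[-0.994, -0.112, 0.0], [-0.112, 0.994, -0.0], [-0.0, -0.0, -1.0]]
contact_force: [0.2, -0.3, 0.4]
opening: 0.233
gripper_force: 15.3
t 17.35 p [ 0.4381 -0.2671  0.2503] F [ 0.2 -0.3  0.4] op 0.233 gf 15.3 xang -173.59 z [ 0. -0. -1.] j6 -128.0
shares [ 0.0001 -0.0005  0.0004]
```

```bash
python3 -m handwheel '{"hand":[-0.8,-1,-1,-1,-1,-1,-1,-1,-1,-1],"linear":[[0,0,0],[0,0,0],[0,0,-0.004],[0,0,-0.01],[0,0,-0.015],[0,0,-0.02],[0,0,-0.02],[0,0,-0.02],[0,0,-0.02],[0,0,-0.02]],"turn":[[0,0,0],[0,0,0],[0,0,0],[0,0,0],[0,0,0],[0,0,0],[0,0,0],[0,0,0],[0,0,0],[0,0,0]]}' 50
python3 -m handwheel '{"hand":[-1,-1,-1,-1,-1,-1,-1,-1,-1,-1],"linear":[[0,0,-0.02],[0,0,-0.02],[0,0,-0.02],[0,0,-0.015],[0,0,-0.008],[0,0,0],[0,0,0],[0,0,0],[0,0,0],[0,0,0]],"turn":[[0,0,0],[0,0,0],[0,0,0],[0,0,0],[0,0,0],[0,0,0.047],[0,0,0.048],[0,0,0.047],[0,0,0],[0,0,0]]}'
python3 st.py .6315 .2606 .42
python3 - <<'E'
from cell import *
import cv2,numpy as np
a=read_camera("scene");np.savez("scene3.npz",**a)
cv2.imwrite("pics/s5.png",cv2.resize(a["image"][70:310,120:320],(500,600)))
E
```

```text
clock: 18.35
position: [0.4379, -0.2669, 0.3551]
tcp_rot: [[-0.994, -0.112, 0.0], [-0.112, 0.994, -0.0], [-0.0, -0.0, -1.0]]
contact_force: [-0.5, -0.3, -3.6]
opening: 0.221
gripper_force: 48.9
clock: 19.35
position: [0.4379, -0.267, 0.4197]
tcp_rot: [[-1.0, -0.002, -0.0], [-0.002, 1.0, 0.0], [0.0, 0.0, -1.0]]
contact_force: [0.2, -1.7, -4.0]
opening: 0.22
gripper_force: 49.0
t 19.35 p [ 0.4379 -0.267   0.4197] F [ 0.2 -1.7 -4. ] op 0.22 gf 49.0 xang -179.91 z [-0.  0. -1.] j6 -121.6
shares [-2.430e-01  6.591e-01 -3.000e-04]
```

View pics/s5.png

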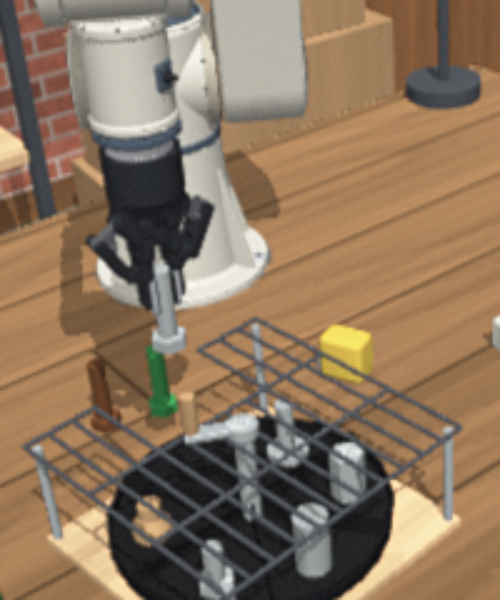

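The bolt hangs upright in the grip, with its head at px (170,340). The bystander parts are undisturbed.

```bash
python3 -m handwheel '{"hand":[-1,-1,-1,-1,-1,-1,-1,-1,-1,-1],"linear":[[-0.0044,0.012,0],[-0.0089,0.024,0],[-0.0133,0.036,0],[-0.0155,0.042,0],[-0.0155,0.042,0],[-0.0155,0.042,0],[-0.0155,0.042,0],[-0.0155,0.042,0],[-0.0155,0.042,0],[-0.0155,0.042,0]],"turn":[[0,0,0],[0,0,0],[0,0,0],[0,0,0],[0,0,0],[0,0,0],[0,0,0],[0,0,0],[0,0,0],[0,0,0]]}'
python3 -m handwheel '{"hand":[-1,-1,-1,-1,-1,-1,-1,-1,-1,-1],"linear":[[-0.0155,0.042,0],[-0.0155,0.042,0],[-0.0155,0.042,0],[-0.0155,0.042,0],[-0.0155,0.042,0],[-0.0133,0.036,0],[-0.0089,0.024,0],[-0.0055,0.015,0],[-0.003,0.008,0],[0,0,0]],"turn":[[0,0,0],[0,0,0],[0,0,0],[0,0,0],[0,0,0],[0,0,0],[0,0,0],[0,0,0],[0,0,0],[0,0,0]]}'
python3 st.py .6315 .2606 .29
```

```text
clock: 20.4
position: [0.5461, 0.028, 0.4199]
tcp_rot: [[-1.0, -0.001, -0.0], [-0.001, 1.0, 0.0], [0.0, 0.0, -1.0]]
contact_force: [0.8, -0.3, -3.1]
opening: 0.219
gripper_force: 49.1
clock: 21.4
position: [0.6323, 0.2607, 0.4196]
tcp_rot: [[-1.0, -0.001, -0.0], [-0.001, 1.0, -0.0], [0.0, -0.0, -1.0]]
contact_force: [-1.3, 0.7, -3.3]
opening: 0.22
gripper_force: 49.2
t 21.4 p [0.6323 0.2607 0.4196] F [-1.3  0.7 -3.3] op 0.22 gf 49.2 xang -179.94 z [-0. -0. -1.] j6 -67.8
shares [ 9.00e-04 -1.00e-04  1.62e-01]
```

```bash
python3 -m handwheel '{"hand":[-1,-1,-1,-1,-1,-1,-1,-1,-1,-1],"linear":[[0.001,0,0.01],[0,0,0.02],[0,0,0.025],[0,0,0.025],[0,0,0.025],[0,0,0.02],[0,0,0.015],[0,0,0.01],[0,0,0.0045],[0,0,0]],"turn":[[0,0,0],[0,0,0],[0,0,0],[0,0,0],[0,0,0],[0,0,0],[0,0,0],[0,0,0],[0,0,0],[0,0,0]]}'
python3 -m handwheel '{"hand":[-1,-1,-1,-1,-1,-1,-1,-1,-1,-1],"linear":[[0,0,0.001],[0,0,0.001],[0,0,0.001],[0,0,0.001],[0,0,0.001],[0,0,0.001],[0,0,0.001],[0,0,0.001],[0,0,0],[0,0,0]],"turn":[[0,0,0],[0,0,0],[0,0,0],[0,0,0],[0,0,0],[0,0,0],[0,0,0],[0,0,0],[0,0,0],[0,0,0]]}'
python3 st.py
```

```text
clock: 22.4
position: [0.6317, 0.2602, 0.2961]
tcp_rot: [[-1.0, -0.0, -0.0], [-0.0, 1.0, -0.0], [0.0, -0.0, -1.0]]
contact_force: [-0.9, 0.4, -3.6]
opening: 0.218
gripper_force: 49.2
clock: 23.4
position: [0.6316, 0.2603, 0.2899]
tcp_rot: [[-1.0, -0.0, 0.0], [-0.0, 1.0, -0.0], [-0.0, -0.0, -1.0]]
contact_force: [-0.1, 0.8, -2.6]
opening: 0.221
gripper_force: 49.2
t 23.4 p [0.6316 0.2603 0.2899] F [-0.1  0.8 -2.6] op 0.221 gf 49.2 xang -179.97 z [ 0. -0. -1.] j6 -67.8
```

```bash
python3 -m handwheel '{"hand":[-1,-1,-1,-1,-1,-1,-1,-1,-1,-1],"linear":[[0,0,0.0006],[0,0,0.0006],[0,0,0.0006],[0,0,0.0006],[0,0,0.0006],[0,0,0],[0,0,0],[0,0,0],[0,0,0],[0,0,0]],"turn":[[0,0,0],[0,0,0],[0,0,0],[0,0,0],[0,0,0],[0,0,0],[0,0,0],[0,0,0],[0,0,0],[0,0,0]]}'
python3 st.py
```

```text
clock: 24.4
position: [0.6316, 0.2603, 0.2875]
tcp_rot: [[-1.0, -0.0, 0.0], [-0.0, 1.0, 0.0], [-0.0, 0.0, -1.0]]
contact_force: [-0.1, -0.2, -0.7]
opening: 0.22
gripper_force: 49.2
t 24.4 p [0.6316 0.2603 0.2875] F [-0.1 -0.2 -0.7] op 0.22 gf 49.2 xang -179.97 z [ 0.  0. -1.] j6 -67.8
```

```bash
python3 -m handwheel '{"hand":[-0.56,-0.54,-0.51,-0.48,-0.44,-0.38,-0.3,-0.2,0,0.2],"linear":[[0,0,0],[0,0,0],[0,0,0],[0,0,0],[0,0,0],[0,0,0],[0,0,0],[0,0,0],[0,0,0],[0,0,0]],"turn":[[0,0,0],[0,0,0],[0,0,0],[0,0,0],[0,0,0],[0,0,0],[0,0,0],[0,0,0],[0,0,0],[0,0,0]]}'
python3 -m handwheel '{"hand":[0.4,0.4,0.4,0.4,0.4,0.4,0.4,0.4,0.4,0.4],"linear":[[0,0,0],[0,0,0],[0,0,-0.01],[0,0,-0.02],[0,0,-0.03],[0,0,-0.03],[0,0,-0.03],[0,0,-0.03],[0,0,-0.03],[0,0,-0.01]],"turn":[[0,0,0],[0,0,0],[0,0,0],[0,0,0],[0,0,0],[0,0,0],[0,0,0],[0,0,0],[0,0,0],[0,0,0]]}'
python3 -m handwheel '{"hand":[0.4,0.4,0.4,0.4,0.4,0.4,0.4,0.4,0.4,0.4],"linear":[[0.03,0,0],[0.04,0,0],[0.04,0,0],[0.04,0,0],[0.03,0,0],[0,0,0],[0,0,0],[0,0,0],[0,0,0],[0,0,0]],"turn":[[0,0,0],[0,0,0],[0,0,0],[0,0,0],[0,0,0],[0,0,0],[0,0,0],[0,0,0],[0,0,0],[0,0,0]]}'
python3 st.py
python3 - <<'E'
from cell import *
import cv2,numpy as np
from h import *
a=read_camera("scene");b=read_camera("top")
H=np.array([w(b,u,v) for v in range(150,190) for u in range(190,232)]);m=(H[:,2]>.14)&(H[:,2]<.17);print(m.sum(),H[m].mean(0).round(4))
cv2.imwrite("pics/s6.png",np.hstack([cv2.resize(a["image"][140:320,130:430],(600,400)),cv2.resize(b["image"][130:250,180:240],(200,400))]))
E
```

```text
clock: 25.4
position: [0.6316, 0.2603, 0.2875]
tcp_rot: [[-1.0, -0.0, -0.0], [-0.0, 1.0, -0.0], [0.0, -0.0, -1.0]]
contact_force: [0.4, -0.6, 0.5]
opening: 0.599
gripper_force: 0.0
clock: 26.4
position: [0.632, 0.2604, 0.444]
tcp_rot: [[-1.0, -0.001, 0.005], [-0.0, 1.0, 0.002], [-0.005, 0.002, -1.0]]
contact_force: [-0.7, 0.1, 0.1]
opening: 0.703
gripper_force: 0.0
clock: 27.4
position: [0.4882, 0.2601, 0.4393]
tcp_rot: [[-1.0, -0.0, -0.0], [-0.0, 1.0, -0.0], [0.0, -0.0, -1.0]]
contact_force: [-0.1, -0.1, -1.1]
opening: 0.698
gripper_force: 0.0
t 27.4 p [0.4882 0.2601 0.4393] F [-0.1 -0.1 -1.1] op 0.698 gf 0.0 xang -180.0 z [-0. -0. -1.] j6 -62.1
31 [0.6313 0.2589 0.1555]
```

View pics/s6.png

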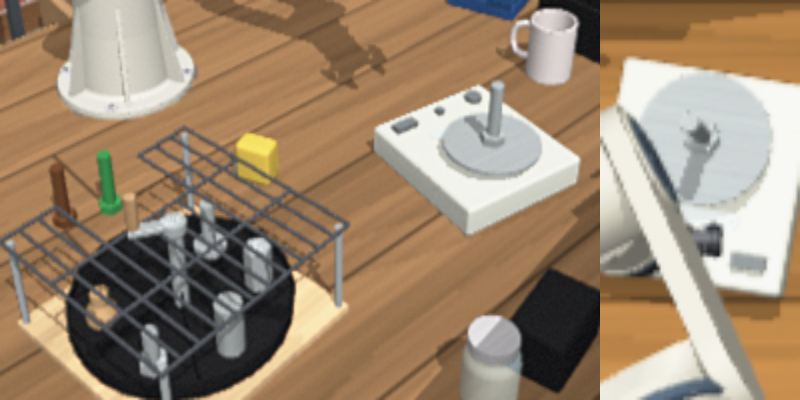

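The bolt stands on its head at px (493,140), within about 2 mm of the pan centre. The other parts are upright in their pockets, so I'm handing in.

```bash
python3 -c "
from cell import *
print(finish_job())"
```

```text
the job is handed in; nothing more can be done
None
```

The job is handed in at about 27 s of the 72 s: power then zero key pressed down and released, carousel turned about 50° to bring the long bolt to about 4 mm from the notch middle, and the bolt standing on its head about 2 mm from the pan centre, with the other parts upright in their pockets.

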